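# Lay up a stepped sample of a sandwich mat core and weight it down

## Task

Lay up the stepped sample of a mat core on the plywood base: the long fibreboard first, the foam slab on it, then the short fibreboard, each lying flat and lengthways, with one end close up to the end stop and one long side close up to the side stop, so that the far ends make a staircase. Let go of each piece before you fetch the next, then set the steel weight gently, upright, on the middle of the short board to press the sample. Leave the thread spool, the flask and the tape measure where they are.

Things in the scene. Friction and masses are not known exactly. Their poses are not given: they have to be found in the camera images.
- long_board: Bottom layer: brown fibreboard strip, 140 x 60 x 15 mm, the longest piece, about 95 g. Its origin is the centre of its underside; x along its length, y across its width, z up. It lies flat on a fixed 3 mm mat or sheet, as do the other pieces, two on each, with 40 mm or more between them.
- foam: Middle layer: white rigid foam slab, 115 x 60 x 25 mm, 27 to 42 g, so it is easily knocked. Its origin is the centre of its underside; x along its length, y across its width, z up. It lies flat on a 3 mm mat or sheet.
- short_board: Top layer: brown fibreboard strip, 90 x 60 x 15 mm, the shortest board, about 61 g. Its origin is the centre of its underside; x along its length, y across its width, z up. It lies flat on a 3 mm mat or sheet.
- weight: Dark steel weight, 0.37 to 0.55 kg: a block 56 x 45 x 18 mm high with an upright flat-bar grip on the middle of its top, 44 mm long (along x), 16 mm thick (along y), from 18 to 50 mm above the underside. Origin: centre of the underside; z up. It stands upright on a 3 mm mat or sheet.
- base: Fixed lay-up base: plywood bed 190 (x) x 115 (y) x 18 mm thick. Origin: centre of its underside; z up. Two wooden stops rise 50 mm above the bed: the end stop, a bar 105 mm long across the -x end, and the side stop at the +y side, a block reaching only 22 mm along x from the end stop, 20 mm thick. The other sides are open. The three layers stack 55 mm high.
- corner (a point): The point on the bed's top surface (18 mm above the bench) where the inner faces of the two stops meet. Axes as the base's: +x runs along the bed away from the end stop, -y runs across the bed away from the side stop, z up. A board of length L that is fully home has its centre L/2 along +x and 30 mm along -y from this point.
- spool: Bystander: upright thread spool with black flanges, 64 mm across, 70 mm high, loose. Origin: centre of the underside.
- flask: Bystander: copper-coloured vacuum flask with a black cap, 68 mm across, 204 mm high, loose, upright. Origin: centre of the underside.
- tape: Bystander: yellow tape measure, 68 x 34 x 62 mm high, loose. Origin: centre of the underside.
Not all that is in view belongs to the job. Leave any black look-alike of the short_board alone.

How it is judged:
By the outcome, as a careful person would: the job done as asked, in the order asked, and still so for the second after the job is handed in, with the robot touching nothing.
It also fails if it takes over 115 s, if anything falls off the work surface, if the arm or the gripper's body presses on something with over 40 N, if the wrist force passes 120 N, or if a joint passes its speed limit or range.

## Robot

A 6-joint arm with a two-finger parallel gripper is mounted at the origin on the work surface. World frame = base frame: x ahead of the robot, y to its left, z up, the work surface at z = 0. Lengths are in mm, angles in rad, forces in N, time in s.
With the tool pointing down it reaches from about 350 to 875 mm from the base axis. Payload 4.2 kg.
Tool frame: the origin (TCP) lies midway between the tips of the shut fingers; the grasp point (between the pads) lies 19 mm behind it (arm.hold_point_z is the distance from the TCP to the grasp point, in mm); z points along the fingers, y is the line along which they close (so a half turn about z gives the same grasp; the last joint's range is limited). The gripper opens to 85 mm and grips with 20 to 120 N. Pads are 22 mm wide; open, the fingers measure 114 mm over their backs; the gripper's body (76 mm by 85 mm) begins 54 mm behind the grasp point. The pads swing forward as they close: fully open they stand 13 mm farther back than shut.
Start: joints at [-0.863, 0.385, 0.008, 0, -1.194, -0.259], TCP at [271.189, -563.077, 195.212] pointing down, gripper open.
Joint ranges: [-3.14, 3.14], [-1.21, 2.06], [-1.07, 1.41], [-3.16, 2.05], [-2.99, -0.16], [-3.1, 3.1]. Speed limits (rad/s): [2.79, 2.79, 3.14, 3.14, 3.14, 3.14].

## Interface

Orientations are given as a unit quaternion [x, y, z, w].
In Python, from bench import arm, vision gives the robot as it stands. The module is installed in compiled form; this text tells all that it offers.
- The arm moves only by the tool servo_tool, never from a script. Its argument "plan" is a list of rows, each a list of 7 numbers: the shift along the world's x, y, z each as a share of 300 mm, from -1 to 1, then the turn, a rotation vector about the world's x, y, z each as a share of 2 rad, from -1 to 1, then the opening, from 0 (shut) to 1 (fully open). A call has 1 to 20 rows; each row shifts and turns the commanded pose from where the row before left it; what a row does not reach is not made up. A row lasts 1/8 s, in which the tool goes at most 62.5 mm and 10.7 degrees, less where a joint would pass 70% of its speed; a pose out of reach is approached as far as the arm can. A call with a number of a shift or a turn outside -1 to 1 is refused whole. A call with a gripper value outside its range is refused whole. The fingers move at their own pace and stop on an object; the grip force is fixed at half the most. Time passes only in rows, so rows that do not move let the fingers close. It gives the time, the measured TCP pose, the force, the opening and the grip force at its end, in the units of the state.
- arm.read_state(): the state, without advancing time (a new reading comes with each control period).
- vision.get_image(name): name is "scene" or "side" or "wrist"; returns a dict with "image" (384x512x3 uint8, red, green, blue), "z_map" (384x512 float32, mm along the optical axis (not along the pixel's ray), 0 where there is no reading), "K" (3x3 intrinsics, pixels), "world_to_cam" (4x4, takes a point from world to camera coordinates); the wrist camera has in their place "mount" (4x4, takes a point from camera to tool coordinates, whose origin is the TCP and whose axes are the flange's). Camera axes: x right, y down, z forward; pixel columns grow to the right and rows downward; lengths in mm; the calibration is good to about 2 mm. A picture is of the moment at which its call begins: read the wrist's pose just before it.
- arm.job_done(): hands the job in; it is judged then, once.
The state is a dict: "clock": time; "joints": joint angles; "joint_vel": joint speeds; "joint_efforts": joint torques, N m; "position": TCP position; "ee_rot": TCP orientation; "contact_force": force on the tool from outside, world axes, zero at the start; "wrist_torque": the same for the moment, N m; "gripper_width": finger opening in mm; "grasp_force": force on a finger pad.
Only numpy, scipy, OpenCV 4.12 (cv2) and the standard library are available. Lean on these libraries where they do the work, as an engineer would, in place of code of your own. Each camera call takes 0.05 s, during which the arm holds its last target. There are 200 camera calls.

## Working session

There is one attempt and no reset: what is moved stays moved. The work goes in short steps, Python scripts to look and compute and a tool call to move; the robot and the scene stay as the last step left them, time stands still between calls to the robot, and variables do not carry over. Pictures are saved under pics/ and viewed, at most 14 in all, crops included, and the job is handed in when it is done.

Besides the shell and the picture viewer there is one more tool, called after "Emit:" by a JSON object that holds its "fn" and its "kwargs", one argument or row to a line. servo_tool: Moves the arm, as the interface text tells. Its arguments: {"type":"object","properties":{"plan":{"type":"array"}},"required":["plan"]}

```bash
mkdir -p pics
cat > h.py <<'E'
import numpy as np, cv2
from scipy.spatial.transform import Rotation as R
from bench import arm, vision
def snap(n,f):
    s=arm.read_state(); d=vision.get_image(n)
    if n=="wrist":
        T=np.eye(4);T[:3,:3]=R.from_quat(s["ee_rot"]).as_matrix();T[:3,3]=s["position"]
        d["c2w"]=T@d["mount"]
    else: d["c2w"]=np.linalg.inv(d["world_to_cam"])
    cv2.imwrite("pics/%s.png"%f,d["image"][:,:,::-1])
    np.savez("pics/%s.npz"%f,**{k:v for k,v in d.items() if isinstance(v,(np.ndarray,list))})
    return d
def pts(d):
    v,u=np.mgrid[0:384,0:512]; z=d["z_map"]
    K=d["K"];c=np.stack([(u-K[0,2])/K[0,0]*z,(v-K[1,2])/K[1,1]*z,z],-1)
    return c@d["c2w"][:3,:3].T+d["c2w"][:3,3]
def onz(d,u,v,h):
    K=d["K"];r=d["c2w"][:3,:3]@np.array([(u-K[0,2])/K[0,0],(v-K[1,2])/K[1,1],1]);o=d["c2w"][:3,3]
    return o+r*(h-o[2])/r[2]
E
python3 - <<'E'
from h import *
for n in("scene","side","wrist"):
    d=snap(n,n+"0"); print(n,d["c2w"].round(2).tolist(),d["K"].round(1).tolist())
print(arm.read_state(), arm.hold_point_z)
a=[cv2.imread("pics/%s0.png"%n) for n in("scene","side")]
E
```

```text
scene [[0.61, 0.68, -0.41, 1053.44], [0.79, -0.51, 0.33, -476.03], [0.01, -0.53, -0.85, 1101.67], [0.0, 0.0, 0.0, 1.0]] [[375.0, 0.0, 253.5], [0.0, 375.0, 181.4], [0.0, 0.0, 1.0]]
side [[-0.92, -0.2, 0.34, 188.98], [-0.4, 0.44, -0.81, 823.06], [0.01, -0.88, -0.48, 603.4], [0.0, 0.0, 0.0, 1.0]] [[384.8, 0.0, 258.5], [0.0, 384.8, 190.9], [0.0, 0.0, 1.0]]
wrist [[-0.44, 0.86, 0.27, 202.05], [0.9, 0.41, 0.13, -596.23], [0.0, 0.3, -0.95, 371.54], [0.0, 0.0, 0.0, 1.0]] [[291.1, 0.0, 254.5], [0.0, 291.1, 188.5], [0.0, 0.0, 1.0]]
{'clock': 0.15, 'joints': array([-8.63375920e-01,  3.85416095e-01,  6.91978700e-03, -3.25168260e-04,
       -1.19401591e+00, -2.58586762e-01]), 'joint_vel': array([-2.44670104e-05, -3.50320391e-03,  5.22398422e-03,  2.40922058e-03,
       -1.39253879e-03,  7.00710204e-06]), 'joint_efforts': array([-2.07570506e-04, -3.92677188e+01,  1.88582772e+01,  4.18862253e+00,
       -3.42165440e-03,  6.02432920e-06]), 'position': array([ 270.96804128, -562.63996079,  194.34727085]), 'ee_rot': array([-2.22479316e-01,  9.74937021e-01,  8.29991094e-04, -2.64626166e-04]), 'contact_force': array([ 0.23824265, -0.43910365, -0.56516801]), 'wrist_torque': array([ 0.00639606, -0.0287224 , -0.02737437]), 'grasp_force': 0.0, 'gripper_width': 85.44272433779958} 18.700000000000003
```

View pics/scene0.png

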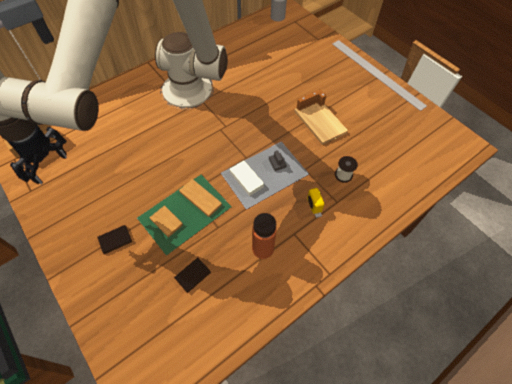

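View pics/side0.png

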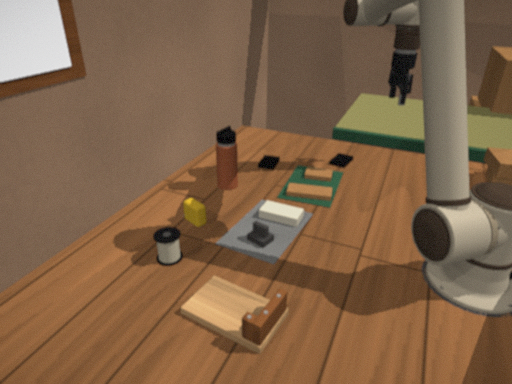

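Scene view: short board (165,220) and long board (202,197) lie on the green mat. The foam (247,178) and weight (278,160) are on the grey sheet, and the base is at (320,120) with its stops at the upper left. The spool (346,168), tape (316,202), flask (263,235) and two black decoys are bystanders. The side view agrees.

```bash
cat >> h.py <<'E'
def rect(P,m):
    q=P[m][:,:2].astype(np.float32); (c,s,a)=cv2.minAreaRect(q); return np.round(c,1),np.round(s,1),round(a,2),len(q)
E
python3 - <<'E'
from h import *
for n in("scene","side"):
    d=dict(np.load("pics/%s0.npz"%n)); P=pts(d)
    ok=(d["z_map"]>0)&(P[...,0]>250)&(P[...,0]<900)&(P[...,1]>-500)&(P[...,1]<500)
    print(n,"table z",np.median(P[...,2][ok&(abs(P[...,2])<8)]))
    m=(ok&(P[...,2]>10)&(P[...,2]<260)).astype(np.uint8)
    k,l,st,_=cv2.connectedComponentsWithStats(m)
    for i in range(1,k):
        if st[i,4]>40: mm=l==i; print(st[i].tolist(),rect(P,mm),np.percentile(P[...,2][mm],[10,50,90]).round(1))
E
```

```text
scene table z 0.7228296370465159
[294, 89, 54, 55, 1468] (array([458. , 314.3]), array([118.3, 192.5]), 81.95, 1468) [15.6 19.3 63.2]
[269, 150, 18, 21, 217] (array([508.9,  60.4]), array([46.4, 60.5]), 73.9, 217) [17.5 23.4 53.4]
[337, 156, 21, 24, 367] (array([685.4, 216.5]), array([63.3, 64. ]), 58.87, 367) [26.1 69.2 72.7]
[230, 161, 34, 35, 592] (array([499.4, -68.8]), array([ 62.4, 119.2]), 88.48, 592) [22.4 27.9 30.8]
[179, 179, 43, 37, 713] (array([ 464.5, -235.8]), array([144.4,  61.7]), 10.59, 713) [14.8 17.7 20.6]
[307, 188, 17, 28, 318] (array([715. ,  49.7]), array([35.5, 72.9]), 67.24, 318) [21.8 58.8 63.8]
[150, 206, 33, 30, 501] (array([ 471.6, -370. ]), array([93.3, 60.2]), 9.31, 501) [14.9 18.  20.8]
[252, 213, 25, 46, 931] (array([ 731.9, -181.2]), array([63.7, 64.8]), 82.67, 931) [ 48.3 151.7 190.5]
[119, 225, 13, 17, 92] (array([ 433.6, -491.1]), array([18.7, 63.2]), 86.86, 92) [12.  14.7 17. ]
[174, 257, 37, 36, 626] (array([ 670.4, -397.2]), array([62.4, 90. ]), 6.19, 626) [12.3 15.  17.6]
side table z 0.9636974234724676
[216, 125, 22, 64, 1210] (array([ 725.6,
[... 260 characters left out ...]
1]
[305, 167, 28, 13, 262] (array([ 470.6, -370.4]), array([89.8, 70.9]), 8.07, 262) [13.7 18.8 20.8]
[287, 183, 45, 16, 502] (array([ 463.3, -234.4]), array([138.6,  68.5]), 13.21, 502) [13.7 18.8 20.4]
[183, 198, 23, 27, 467] (array([711.2,  53.7]), array([33.6, 70.4]), 70.47, 467) [18.  46.7 63.3]
[259, 200, 45, 25, 691] (array([497.4, -68.5]), array([ 66.2, 116.9]), 88.03, 691) [15.3 28.3 30.1]
[247, 220, 27, 26, 412] (array([506.7,  62. ]), array([50.1, 58.3]), 74.79, 412) [15.1 23.9 53.3]
[153, 226, 28, 36, 755] (array([684. , 215.4]), array([63. , 65.2]), 38.57, 755) [19.6 60.7 71.6]
[181, 275, 108, 76, 4437] (array([455.9, 314.8]), array([117.7, 190.9]), 81.95, 4437) [17.  19.1 67.5]
```

Emit:
{"fn": "servo_tool", "kwargs": {
  "plan": [
    [0.09,0.15,0,0,0,-0.022,1],
    [0.09,0.15,0,0,0,-0.022,1],
    [0.09,0.15,0,0,0,-0.022,1],
    [0.09,0.15,0,0,0,-0.022,1],
    [0.09,0.15,0,0,0,-0.022,1],
    [0.09,0.15,0,0,0,-0.022,1],
    [0,0,0,0,0,0,1],
    [0,0,0,0,0,0,1]
  ]
}}

```text
clock: 1.15
position: [433.1, -292.9, 195.0]
ee_rot: [-0.093, 0.996, 0.0, -0.0]
contact_force: [0.4, -0.0, -0.2]
gripper_width: 85.2
grasp_force: 0.0
```

Run:
```python
from h import *
d=snap("wrist","w1"); print(arm.read_state()["position"],arm.read_state()["ee_rot"])
```

```text
[ 432.81628323 -293.40713182  195.02985763] [-9.21109232e-02  9.95748723e-01  6.77650128e-05 -2.33917831e-04]
```

Emit:
{"fn": "servo_tool", "kwargs": {
  "plan": [
    [0,0.2,0,0,0,-0.02,1],
    [0,0.2,0,0,0,-0.02,1],
    [0,0.2,0,0,0,-0.02,1],
    [0,0.2,0,0,0,-0.02,1],
    [0,0,0,0,0,0,1],
    [0,0,0,0,0,0,1]
  ]
}}

```text
clock: 1.95
position: [433.1, -53.8, 195.2]
ee_rot: [-0.012, 1.0, -0.0, -0.0]
contact_force: [-0.6, -0.3, 0.9]
gripper_width: 85.4
grasp_force: 0.0
```

Run:
```python
from h import *
d=snap("wrist","w2"); print(arm.read_state()["position"],arm.read_state()["ee_rot"])
```

```text
[433.03719186 -54.29765352 195.11028283] [-1.14081184e-02  9.99934900e-01 -1.05065483e-04 -1.96388576e-04]
```

Emit:
{"fn": "servo_tool", "kwargs": {
  "plan": [
    [0,0.2,0,0,0,-0.02,1],
    [0,0.2,0,0,0,-0.02,1],
    [0,0.2,0,0,0,-0.02,1],
    [0,0.2,0,0,0,-0.02,1],
    [0,0.2,0,0,0,0,1],
    [0,0,0,0,0,0,1],
    [0,0,0,0,0,0,1]
  ]
}}

```text
clock: 2.88
position: [433.7, 245.5, 194.6]
ee_rot: [0.069, 0.998, -0.001, -0.001]
contact_force: [0.5, 0.3, -0.2]
gripper_width: 85.3
grasp_force: 0.0
```

Run:
```python
from h import *
d=snap("wrist","w3"); print(arm.read_state()["position"],arm.read_state()["ee_rot"])
cv2.imwrite("pics/mon.png",np.hstack([cv2.imread("pics/w%d.png"%i)[:,::1] for i in (1,2)])[:, :])
a=np.vstack([np.hstack([cv2.imread("pics/w1.png"),cv2.imread("pics/w2.png")]),np.hstack([cv2.imread("pics/w3.png")]*2)])
cv2.imwrite("pics/mon.png",cv2.resize(a,(800,600)))
for i in (1,2,3):
    d=dict(np.load("pics/w%d.npz"%i)); P=pts(d)
    ok=(d["z_map"]>0)&(P[...,0]>250)&(P[...,0]<900)&(P[...,1]>-500)&(P[...,1]<500)
    print(i,"table z",np.median(P[...,2][ok&(abs(P[...,2])<8)]))
    m=(ok&(P[...,2]>9)&(P[...,2]<100)).astype(np.uint8)
    k,l,st,_=cv2.connectedComponentsWithStats(m)
    for j in range(1,k):
        if st[j,4]>200: mm=l==j; print(st[j].tolist(),rect(P,mm),np.percentile(P[...,2][mm],[10,50,90]).round(1))
```

```text
[433.65828979 245.11111261 194.8404509 ] [ 6.89864131e-02  9.97617423e-01 -4.55040300e-04 -3.79778476e-04]
1 table z -1.1119424495159933
[87, 103, 18, 52, 662] (array([ 431.7, -494.8]), array([18.8, 60.7]), 81.45, 662) [11.8 13.3 14.4]
[269, 136, 51, 105, 4904] (array([ 462.2, -236.9]), array([139.8,  60.2]), 10.94, 4904) [15.6 16.5 17.5]
[162, 142, 51, 71, 3360] (array([ 470.3, -371.8]), array([90.6, 60.7]), 8.79, 3360) [15.4 16.5 17.4]
[375, 192, 76, 89, 4100] (array([496. , -69.5]), array([ 62.4, 115.5]), 89.24, 4100) [20.6 26.4 27.4]
[466, 235, 46, 53, 1555] (array([505.5,  58. ]), array([46.1, 56.3]), 74.97, 1555) [14.8 20.7 48.2]
[154, 284, 32, 37, 914] (array([ 665.7, -376.3]), array([61.5, 46.4]), 6.29, 914) [12.4 13.3 14.2]
[412, 360, 31, 24, 501] (array([714. ,  30.7]), array([ 5.3, 41.9]), 71.37, 501) [13.1 25.8 41.6]
2 table z -1.1890740634833605
[68, 122, 82, 112, 5290] (array([ 463.1, -236.8]), array([140.3,  61.8]), 10.94, 5290) [15.3 16.4 17.4]
[468, 136, 44, 115, 2609] (array([477.5, 256.4]), array([158.8,  54.4]), 14.3, 2609) [12.7 16.4 17.4]
[0, 146, 43, 73, 2246] 
[... 308 characters left out ...]
 655.9, -404.9]), array([ 43.7, 104.6]), 38.97, 936) [11.9 13.2 14.1]
[307, 319, 33, 31, 654] (array([685.4,  51.4]), array([22.2, 45.2]), 22.46, 654) [13.4 30.9 52.3]
[162, 326, 29, 24, 377] (array([ 703.7, -163.9]), array([50.1, 12.1]), 57.56, 377) [10.9 21.4 34.8]
3 table z -1.3639415569238622
[265, 92, 114, 147, 14041] (array([454.7, 313.7]), array([114.9, 188.7]), 82.52, 14041) [15.7 16.7 66.5]
[0, 194, 68, 88, 4260] (array([497. , -68.6]), array([ 62.7, 116.1]), 88.35, 4260) [17.3 26.1 27.1]
[108, 210, 38, 51, 1599] (array([506.4,  59.9]), array([46.6, 57.1]), 73.89, 1599) [16.8 20.6 51.2]
[240, 309, 36, 28, 821] (array([665. , 217.2]), array([51.2, 29.1]), 85.88, 821) [14.8 34.5 53.7]
```

View pics/mon.png

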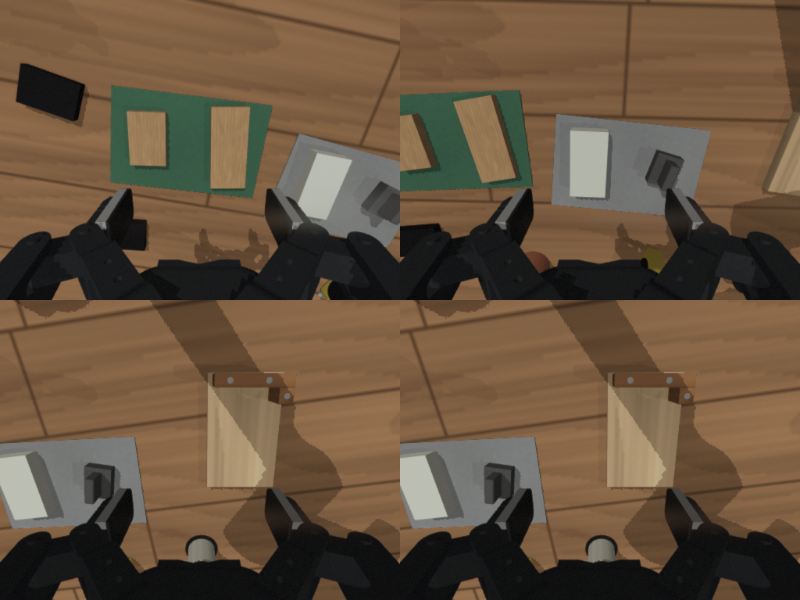

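Wrist views: boards, foam, weight and base are all clear and agree across the three cameras. The end stop is at the low-x end of the bed, with the side stop at its +y corner. Next I'll locate the corner precisely.

Run:
```python
from h import *
for n in("w3","side0","scene0"):
    d=dict(np.load("pics/%s.npz"%n)); P=pts(d); z=P[...,2]
    ok=(d["z_map"]>0)&(abs(P[...,0]-455)<130)&(abs(P[...,1]-314)<90)
    t=ok&(z>60)&(z<72)
    bed=ok&(z>10)&(z<24)
    print(n,"top",rect(P,t),z[t].mean().round(1),"bed",rect(P,bed),np.median(z[bed]).round(1))
    for yaw in (-8,):
        c,s=np.cos(np.radians(yaw)),np.sin(np.radians(yaw))
        q=(P[...,:2]-[455,314.2])@np.array([[c,-s],[s,c]])
        a=q[t]; e=a[(a[:,1]<25)];b=a[a[:,0]>e[:,0].max()-0]
        print(" endstop x",np.percentile(e[:,0],[1,50,99]).round(1),"y",np.percentile(a[:,1],[1,99]).round(1))
        k=a[(a[:,0]>np.percentile(e[:,0],99)+4)]
        print(" side",len(k),np.percentile(k,[2,98],axis=0).round(1).tolist())
        # fit inner face of end stop: max x by y bin
        ys=np.arange(-45,26,10);print(" edge",[np.percentile(a[abs(a[:,1]-y)<5][:,0],97).round(1) if (abs(a[:,1]-y)<5).any() else None for y in ys])
        bq=q[bed];print(" bed",np.percentile(bq,[.5,99.5],axis=0).round(1).tolist())
        ys=range(-80,81,20);print(" bed -y edge",[np.percentile(bq[abs(bq[:,0]-x)<8][:,1],1).round(1) for x in ys if (abs(bq[:,0]-x)<8).any()])
im=cv2.imread("pics/w3.png")[85:245,240:400];cv2.imwrite("pics/c.png",cv2.resize(im,None,fx=3.7,fy=3.7,interpolation=cv2.INTER_CUBIC))
```

```text
w3 top (array([383.2, 325.1]), array([105. ,  39.7]), 82.18, 2418) 66.6 bed (array([454.7, 313.7]), array([114.9, 188.7]), 82.52, 11391) 16.5
 endstop x [-92.5 -83.8 -74.9] y [-50.6  52.5]
 side 369 [[-70.3, 33.8], [-53.1, 52.7]]
 edge [np.float64(-74.9), np.float64(-74.9), np.float64(-75.0), np.float64(-75.0), np.float64(-75.1), np.float64(-75.1), np.float64(-75.1), np.float64(-75.1)]
 bed [[-94.1, -57.8], [93.0, 55.9]]
 bed -y edge [np.float64(-57.8), np.float64(-58.4), np.float64(-58.1), np.float64(-57.0), np.float64(-57.0), np.float64(-57.3), np.float64(-57.0), np.float64(-56.8), np.float64(-56.5)]
side0 top (array([383.6, 326.2]), array([106.5,  40.8]), 81.77, 633) 67.5 bed (array([455.9, 314.8]), array([117.7, 190.9]), 81.95, 3217) 18.5
 endstop x [-92.2 -84.8 -74.3] y [-49.3  54.8]
 side 107 [[-69.9, 35.3], [-52.6, 55.0]]
 edge [np.float64(-74.5), np.float64(-74.8), np.float64(-74.6), np.float64(-75.0), np.float64(-75.0), np.float64(-75.7), np.float64(-74.7), np.float64(-74.9)]
 bed [[-94.0, -56.5], [94.2, 58.3]]
 bed -y edge [np.float64(52.4), np.float64(53.0), np.float64(-56.7), np.float64(-55.0), np.float64(-54.9), np.float64(-54.8), np.float64(-54.8), np.float64(-55.0), np.float64(-55.5)]
scene0 top (array([380.5, 325.2]), array([108. ,  45.4]), 76.7, 155) 67.3 bed (array([458.9, 314.1]), array([118.3, 190.7]), 81.95, 1118) 18.5
 endstop x [-90.8 -78.7 -70.6] y [-51.2  53.1]
 side 22 [[-65.5, 34.5], [-48.9, 53.2]]
 edge [np.float64(-71.8), np.float64(-72.1), np.float64(-73.2), np.float64(-71.2), np.float64(-70.9), np.float64(-71.0), np.float64(-73.3), np.float64(-71.0)]
 bed [[-83.7, -58.5], [97.9, 57.8]]
 bed -y edge [np.float64(-58.3), np.float64(-57.9), np.float64(-57.2), np.float64(-57.5), np.float64(-57.8), np.float64(-56.9), np.float64(-56.8), np.float64(-57.4), np.float64(-56.4)]
```

View pics/c.png

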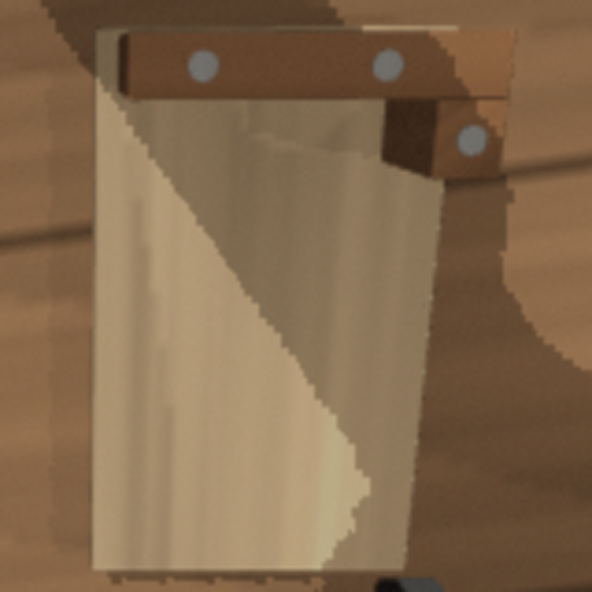

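Corner is about (385.4, 357.8) with base yaw about -7.8°. Next: pick up the long board at (462.8, -236.8), yaw 10.9°.

Emit:
{"fn": "servo_tool", "kwargs": {
  "plan": [
    [0.011,-0.178,-0.039,0,0,0.018,1],
    [0.011,-0.178,-0.039,0,0,0.018,1],
    [0.011,-0.178,-0.039,0,0,0.018,1],
    [0.011,-0.178,-0.039,0,0,0.018,1],
    [0.011,-0.178,-0.039,0,0,0.018,1],
    [0.011,-0.178,-0.039,0,0,0.018,1],
    [0.011,-0.178,-0.039,0,0,0.018,1],
    [0.011,-0.178,-0.039,0,0,0.018,1],
    [0.011,-0.178,-0.039,0,0,0.018,1],
    [0,0,0,0,0,0,1],
    [0,0,0,0,0,0,1],
    [0,0,0,0,0,0,1]
  ]
}}

```text
clock: 4.42
position: [462.7, -233.4, 90.5]
ee_rot: [-0.094, 0.996, -0.0, 0.0]
contact_force: [-0.8, 0.6, -0.3]
gripper_width: 85.6
grasp_force: 0.0
```

Run:
```python
from h import *
d=snap("wrist","w4"); s=arm.read_state(); print(s["position"],s["ee_rot"])
P=pts(d);z=P[...,2]
m=(d["z_map"]>0)&(z>9)&(z<24)&(abs(P[...,0]-463)<95)&(abs(P[...,1]+237)<55)
print(rect(P,m),np.median(z[m]))
x=R.from_quat(s["ee_rot"]).as_matrix();print(np.degrees(np.arctan2(x[1,1],x[0,1])))
```

```text
[ 462.92587263 -233.10253614   90.5210981 ] [-9.47713504e-02  9.95498937e-01 -1.26608761e-04  4.91194397e-04]
(array([ 463.4, -236.8]), array([140.7,  60.2]), 10.96, 10002) 16.529447139623215
100.87631153120017
```

View pics/w4.png

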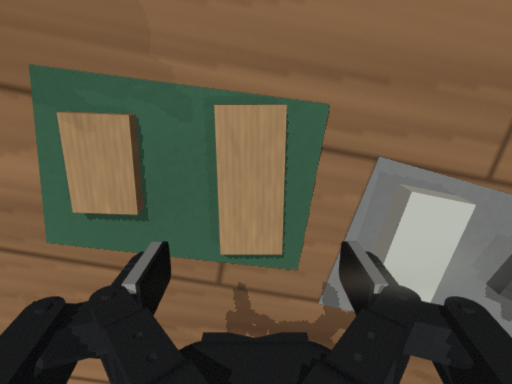

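Wrist view: the long board is centred at about (250,180), upright between the fingers (finger tips at about (150,260) and (355,260)). I'll shift 4 mm in -y and descend.

Emit:
{"fn": "servo_tool", "kwargs": {
  "plan": [
    [0.001,-0.012,-0.08,0,0,0,1],
    [0,0,-0.08,0,0,0,1],
    [0,0,-0.08,0,0,0,1],
    [0,0,-0.03,0,0,0,1],
    [0,0,-0.02,0,0,0,1],
    [0,0,0,0,0,0,1],
    [0,0,0,0,0,0,1]
  ]
}}

```text
clock: 5.35
position: [463.8, -237.3, 3.7]
ee_rot: [-0.094, 0.996, -0.0, 0.001]
contact_force: [-0.8, 0.6, 0.3]
gripper_width: 85.0
grasp_force: 0.0
```

Emit:
{"fn": "servo_tool", "kwargs": {
  "plan": [
    [0,0,0,0,0,0,0.6],
    [0,0,0,0,0,0,0.6],
    [0,0,0,0,0,0,0.5],
    [0,0,0,0,0,0,0.5],
    [0,0,0,0,0,0,0.5]
  ]
}}

```text
clock: 5.98
position: [463.1, -237.3, 2.9]
ee_rot: [-0.094, 0.996, 0.0, -0.0]
contact_force: [0.7, 0.4, 0.1]
gripper_width: 43.0
grasp_force: 0.0
```

Run:
```python
from h import *
d=snap("side","s1");im=d["image"][130:240,230:390,::-1]
w=snap("wrist","w5")["image"][:,:,::-1]
a=cv2.resize(im,(640,440),interpolation=cv2.INTER_CUBIC)[:,:400]
cv2.imwrite("pics/c2.png",np.hstack([cv2.resize(im,(440,300),interpolation=cv2.INTER_CUBIC),cv2.resize(w,(360,300))]))
print(arm.read_state())
```

```text
{'clock': 6.075, 'joints': array([-1.61357166e-01,  4.38047599e-01, -4.81522053e-01,  1.84583709e-05,
       -6.51301334e-01, -1.22068105e+00]), 'joint_vel': array([ 1.80890530e-04, -1.82056839e-03, -2.36543828e-04,  3.85516467e-04,
       -1.66892926e-03, -4.78397298e-05]), 'joint_efforts': array([-2.96807710e-03, -3.52986145e+01,  1.22941473e+01,  2.73171857e+00,
       -4.51617489e-04,  1.30281552e-05]), 'position': array([ 463.16441246, -237.29720719,    2.89003933]), 'ee_rot': array([-9.42463136e-02,  9.95548909e-01,  4.03012169e-06, -3.75308176e-05]), 'contact_force': array([0.5674519 , 0.92812502, 0.28135108]), 'wrist_torque': array([ 0.00556794,  0.00881497, -0.03072007]), 'grasp_force': 0.0, 'gripper_width': 42.517969152841}
```

View pics/c2.png

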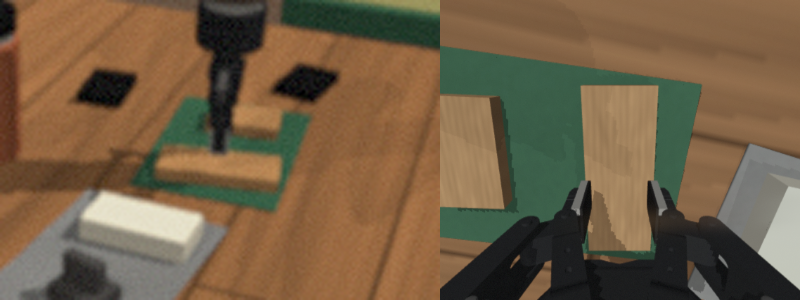

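Fingers closed above the board, which was not disturbed (board at right, (620,165); finger tips at (585,185) and (655,185)). I'll measure the real tip height from depth.

Run:
```python
from h import *
for n in("w5","w4","s1"):
    d=dict(np.load("pics/%s.npz"%n)); P=pts(d);z=P[...,2]
    s=arm.read_state()
    base=[463,-237.3]; zt=2.9 if n!="w4" else 90.5
    yaw=np.radians(10.9);q=(P[...,:2]-base)@np.array([[np.cos(yaw),-np.sin(yaw)],[np.sin(yaw),np.cos(yaw)]])
    m=(d["z_map"]>0)&(abs(q[...,0])<40)&(abs(q[...,1])<75)&(z>zt+8+(12 if n!="w4" else 0))&(z<zt+120)
    if n!="w4":
        m&=z>21
    for lo in range(0,70,6):
        k=m&(z>=zt+lo)&(z<zt+lo+6)
        if k.sum()>5: print(n,lo,k.sum(),np.percentile(q[k],[3,97],axis=0).round(0).tolist())
```

```text
w5 36 142 [[-11.0, -26.0], [10.0, 26.0]]
w5 42 377 [[-11.0, -33.0], [10.0, 33.0]]
w5 48 459 [[-11.0, -34.0], [9.0, 34.0]]
w5 54 506 [[-11.0, -34.0], [9.0, 34.0]]
w5 60 584 [[-11.0, -34.0], [9.0, 34.0]]
w5 66 527 [[-11.0, -32.0], [10.0, 32.0]]
w4 42 15 [[-6.0, -39.0], [6.0, 47.0]]
w4 48 363 [[-11.0, -44.0], [10.0, 51.0]]
w4 54 626 [[-11.0, -50.0], [10.0, 58.0]]
w4 60 761 [[-11.0, -51.0], [11.0, 59.0]]
w4 66 849 [[-11.0, -51.0], [10.0, 59.0]]
s1 36 7 [[-8.0, 25.0], [9.0, 31.0]]
s1 42 6 [[-10.0, -14.0], [9.0, 35.0]]
s1 48 16 [[-10.0, -20.0], [11.0, 37.0]]
s1 54 14 [[-9.0, -4.0], [11.0, 36.0]]
s1 60 13 [[-10.0, -4.0], [9.0, 36.0]]
s1 66 17 [[-8.0, -21.0], [11.0, 38.0]]
```

The tips really stand about 37–47 mm above the reported TCP height, so I need to go about 35 mm lower. I'll open, descend in stages and re-measure.

Emit:
{"fn": "servo_tool", "kwargs": {
  "plan": [
    [0,0,0,0,0,0,1],
    [0,0,0,0,0,0,1],
    [0,0,0,0,0,0,1],
    [0,0,0,0,0,0,1],
    [0,0,0,0,0,0,1],
    [0,0,-0.03,0,0,0,1],
    [0,0,-0.03,0,0,0,1],
    [0,0,-0.03,0,0,0,1],
    [0,0,0,0,0,0,1]
  ]
}}

```text
clock: 7.2
position: [462.3, -237.1, -25.2]
ee_rot: [-0.094, 0.996, 0.0, -0.001]
contact_force: [-0.4, 0.3, 0.1]
gripper_width: 85.4
grasp_force: 0.0
```

```bash
cat >> h.py <<'E'
def tips(f):
    s=arm.read_state(); d=snap("wrist",f); P=pts(d); Rm=R.from_quat(s["ee_rot"]).as_matrix()
    q=(P-s["position"])@Rm; m=(d["z_map"]>0)&(abs(q[...,0])<14)&(abs(q[...,1])<75)&(q[...,2]<-25)&(q[...,2]>-75)&(abs(q[...,1])>s["gripper_width"]/2-3)
    print("pos",s["position"].round(1),"F",s["contact_force"].round(1),"w",round(s["gripper_width"],1))
    for sg in(-1,1):
        k=m&(sg*q[...,1]>0); print("finger",sg,"tip world z",np.percentile(P[...,2][k],1).round(1),"tool z max",np.percentile(q[...,2][k],99.).round(1),"inner y",np.percentile(abs(q[...,1][k]),[3,50]).round(1),k.sum())
E
python3 - <<'E'
from h import *
tips("w6")
E
```

```text
pos [ 462.3 -237.1  -25.2] F [-0.4  0.3  0.1] w 85.4
finger -1 tip world z 0.3 tool z max -25.6 inner y [41.2 48. ] 3796
finger 1 tip world z 0.4 tool z max -25.5 inner y [40.7 44.8] 2875
```

Emit:
{"fn": "servo_tool", "kwargs": {
  "plan": [
    [0,0,-0.018,0,0,0,1],
    [0,0,-0.017,0,0,0,1],
    [0,0,0,0,0,0,0.8],
    [0,0,0,0,0,0,0.72],
    [0,0,0,0,0,0,0.65],
    [0,0,0,0,0,0,0.6],
    [0,0,0,0,0,0,0.6]
  ]
}}

```text
clock: 8.12
position: [463.6, -237.4, -34.0]
ee_rot: [-0.094, 0.996, -0.0, 0.0]
contact_force: [-0.5, -0.2, 5.8]
gripper_width: 58.1
grasp_force: 65.1
```

Emit:
{"fn": "servo_tool", "kwargs": {
  "plan": [
    [0,0,0.02,0,0,0,0.3],
    [0,0,0.08,0,0,0,0.3],
    [0,0,0.1,0,0,0,0.3],
    [0,0,0.1,0,0,0,0.3],
    [0,0,0,0,0,0,0.3]
  ]
}}

```text
clock: 8.75
position: [464.8, -237.6, 57.6]
ee_rot: [-0.094, 0.996, -0.001, 0.003]
contact_force: [-0.6, -0.1, -1.4]
gripper_width: 58.5
grasp_force: 64.6
```

Emit:
{"fn": "servo_tool", "kwargs": {
  "plan": [
    [-0.0024,0.12,0,0,0,-0.0163,0.3],
    [-0.0024,0.184,0,0,0,-0.0163,0.3],
    [-0.0024,0.184,0,0,0,-0.0163,0.3],
    [-0.0024,0.184,0,0,0,-0.0163,0.3],
    [-0.0024,0.184,0,0,0,-0.0163,0.3],
    [-0.0024,0.184,0,0,0,-0.0163,0.3],
    [-0.0024,0.184,0,0,0,-0.0163,0.3],
    [-0.0024,0.184,0,0,0,-0.0163,0.3],
    [-0.0024,0.184,0,0,0,-0.0163,0.3],
    [-0.0024,0.184,0,0,0,-0.0163,0.3],
    [0,0.061,0,0,0,0,0.3],
    [0,0,0,0,0,0,0.3],
    [0,0,0,0,0,0,0.3]
  ]
}}

```text
clock: 10.38
position: [455.3, 312.1, 54.6]
ee_rot: [0.069, 0.998, -0.001, -0.001]
contact_force: [0.1, 0.0, -1.3]
gripper_width: 58.8
grasp_force: 64.7
```

```bash
cat >> h.py <<'E'
C=np.array([385.4,357.8]);YAW=np.radians(-7.8)
def tob(P,c=C,y=YAW): return (P[...,:2]-c)@np.array([[np.cos(y),-np.sin(y)],[np.sin(y),np.cos(y)]])
def box(d,lo,hi):
    P=pts(d);z=P[...,2];q=tob(P);m=(d["z_map"]>0)&(z>lo)&(z<hi)&(q[...,0]>-15)&(q[...,0]<190)&(q[...,1]>-100)&(q[...,1]<20)
    print("base-frame rect",cv2.minAreaRect(q[m].astype(np.float32)),m.sum(),"x,y 1/99%",np.percentile(q[m],[1,99],axis=0).round(1).tolist(),"z",np.percentile(z[m],[5,50,95]).round(1))
E
python3 - <<'E'
from h import *
tips("w7"); d=dict(np.load("pics/w7.npz")); box(d,80,125);
E
```

```text
pos [455.3 312.1  54.6] F [ 0.1  0.  -1.3] w 58.8
finger -1 tip world z 99.7 tool z max -45.1 inner y [26.9 29.2] 1649
finger 1 tip world z 99.6 tool z max -45.0 inner y [26.9 29.6] 1675
base-frame rect ((65.30830383300781, -35.50787353515625), (86.12135314941406, 120.88079071044922), 89.65592193603516) 30201 x,y 1/99% [[5.3, -70.9], [119.0, -0.0]] z [104.1 105.2 111. ]
```

View pics/w7.png

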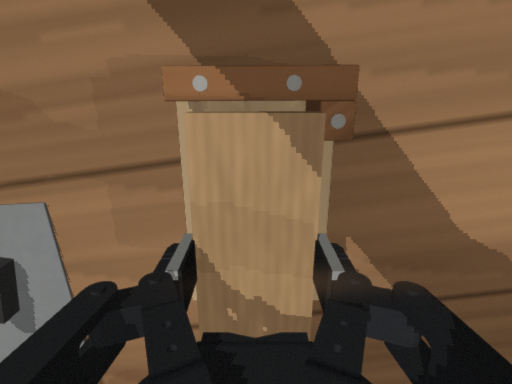

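Held board is level: near end at row 112 just off the end stop, right edge left of the side stop (325 vs 340). Lower it.

Emit:
{"fn": "servo_tool", "kwargs": {
  "plan": [
    [0,0,-0.08,0,0,0,0.3],
    [0,0,-0.08,0,0,0,0.3],
    [0,0,-0.05,0,0,0,0.3],
    [0,0,-0.02,0,0,0,0.3],
    [0,0,0,0,0,0,0.3],
    [0,0,0,0,0,0,0.3]
  ]
}}

```text
clock: 11.18
position: [456.5, 314.3, -12.8]
ee_rot: [0.068, 0.998, 0.001, 0.001]
contact_force: [0.2, -0.5, -0.8]
gripper_width: 58.4
grasp_force: 64.7
```

Run:
```python
from h import *
d=snap("wrist","w8"); box(d,26,48);box(d,13,20)
```

```text
base-frame rect ((66.00810241699219, -33.689144134521484), (124.67253875732422, 85.72483825683594), 4.620658874511719) 29696 x,y 1/99% [[5.9, -65.2], [119.9, 0.6]] z [36.7 37.7 39. ]
base-frame rect ((74.96459197998047, -35.98753356933594), (147.8014373779297, 112.1456069946289), 0.1396654099225998) 11396 x,y 1/99% [[1.5, -91.0], [139.7, 19.3]] z [15.6 16.6 17.6]
```

Emit:
{"fn": "servo_tool", "kwargs": {
  "plan": [
    [0,0,-0.015,0,0,0,0.3],
    [-0.009,0.006,0,0,0,0,0.3],
    [-0.009,0.006,0,0,0,0,0.3],
    [0,0,0,0,0,0,0.3]
  ]
}}

```text
clock: 11.72
position: [451.6, 317.5, -17.7]
ee_rot: [0.068, 0.998, 0.0, 0.001]
contact_force: [3.4, -1.7, -1.5]
gripper_width: 58.4
grasp_force: 64.7
```

Emit:
{"fn": "servo_tool", "kwargs": {
  "plan": [
    [-0.003,0.0005,0,0,0,0,0.3],
    [0,0,0,0,0,0,0.3]
  ]
}}

```text
clock: 11.98
position: [451.6, 317.6, -17.5]
ee_rot: [0.068, 0.998, 0.0, 0.002]
contact_force: [8.0, -3.4, -2.5]
gripper_width: 58.4
grasp_force: 64.7
```

Emit:
{"fn": "servo_tool", "kwargs": {
  "plan": [
    [0.0004,0.003,0,0,0,0,0.3],
    [0,0,0,0,0,0,0.3]
  ]
}}

```text
clock: 12.22
position: [451.7, 318.1, -17.6]
ee_rot: [0.068, 0.998, -0.0, 0.001]
contact_force: [7.4, -4.3, -1.2]
gripper_width: 58.0
grasp_force: 64.7
```

Run:
```python
from h import *
d=snap("wrist","w9"); box(d,22,45)
cv2.imwrite("pics/c3.png",cv2.resize(d["image"][20:240,150:400,::-1],None,fx=2.7,fy=2.7,interpolation=cv2.INTER_CUBIC))
```

```text
base-frame rect ((61.70744705200195, -30.202091217041016), (118.05486297607422, 85.86982727050781), 0.9268550872802734) 28631 x,y 1/99% [[3.6, -63.2], [114.5, 3.0]] z [31.9 32.9 34.4]
```

View pics/c3.png

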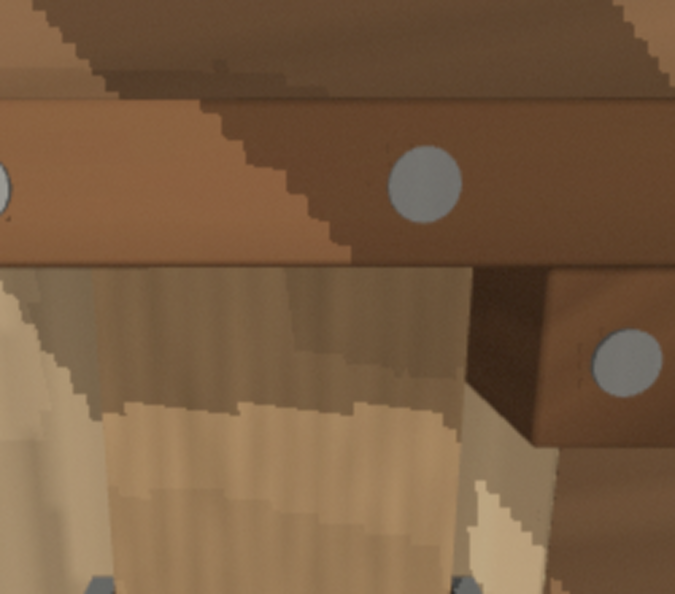

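Board is up against both stops (its end under the end stop's lip, its right edge at the side stop face, (470,380)). Set down and release.

Emit:
{"fn": "servo_tool", "kwargs": {
  "plan": [
    [0,0,-0.004,0,0,0,0.3],
    [0,0,-0.003,0,0,0,0.3],
    [0,0,0,0,0,0,0.3]
  ]
}}

```text
clock: 12.65
position: [451.8, 319.0, -19.0]
ee_rot: [0.068, 0.998, 0.001, 0.002]
contact_force: [5.9, -3.7, 2.7]
gripper_width: 58.5
grasp_force: 65.1
```

Emit:
{"fn": "servo_tool", "kwargs": {
  "plan": [
    [0,0,0,0,0,0,0.8],
    [0,0,0,0,0,0,0.9],
    [0,0,0,0,0,0,1],
    [0,0,0.05,0,0,0,1],
    [0,0,0.15,0,0,0,1],
    [0,0,0.2,0,0,0,1],
    [-0.06,-0.1,0.2,0,0,0,1],
    [0,-0.1,0,0,0,0,1],
    [0,0,0,0,0,0,1],
    [0,0,0,0,0,0,1]
  ]
}}

```text
clock: 13.9
position: [433.7, 261.7, 154.2]
ee_rot: [0.069, 0.998, 0.0, 0.0]
contact_force: [0.1, 1.8, -0.3]
gripper_width: 85.3
grasp_force: 0.0
```

Run:
```python
from h import *
d=snap("wrist","w10"); s=arm.read_state();print(s["position"]); box(d,26,40)
P=pts(d);z=P[...,2];m=(d["z_map"]>0)&(z>17)&(z<40)&(abs(P[...,0]-497)<70)&(abs(P[...,1]+69)<50);print(rect(P,m),np.median(z[m]))
m=(d["z_map"]>0)&(z>60)&(z<75);q=tob(P);m&=(q[...,0]>-30)&(q[...,0]<30)&(q[...,1]>-90)&(q[...,1]<30);e=q[m];print("stop faces", np.percentile(e[e[:,1]<-3][:,0],98), np.percentile(e[e[:,0]>4],[2,98],axis=0))
```

```text
[433.71133285 261.93889789 153.80041832]
base-frame rect ((71.6586685180664, -29.144258499145508), (139.0471649169922, 60.52141189575195), 0.23313793540000916) 7051 x,y 1/99% [[3.4, -59.1], [139.0, 0.4]] z [30.3 31.5 32.7]
(array([506.2, -41.2]), array([ 33.3, 112.7]), 71.16, 1482) 25.824967286162916
stop faces 0.30704053222150146 [[ 4.5823579   0.10988808]
 [21.49787209 19.1376961 ]]
```

Long board is home (within about 1 mm). Next, the foam.

Emit:
{"fn": "servo_tool", "kwargs": {
  "plan": [
    [0.03,-0.158,-0.033,0,0,0.0086,1],
    [0.03,-0.158,-0.033,0,0,0.0086,1],
    [0.03,-0.158,-0.033,0,0,0.0086,1],
    [0.03,-0.158,-0.033,0,0,0.0086,1],
    [0.03,-0.158,-0.033,0,0,0.0086,1],
    [0.03,-0.158,-0.033,0,0,0.0086,1],
    [0.03,-0.158,-0.033,0,0,0.0086,1],
    [0,0,0,0,0,0,1],
    [0,0,0,0,0,0,1],
    [0,0,0,0,0,0,1]
  ]
}}

```text
clock: 15.2
position: [496.9, -69.2, 84.6]
ee_rot: [0.007, 1.0, 0.0, 0.0]
contact_force: [-0.1, 0.3, -0.1]
gripper_width: 85.3
grasp_force: 0.0
```

```bash
cat >> h.py <<'E'
def obj(f,x,y,lo,hi,rx=85,ry=50):
    d=snap("wrist",f); s=arm.read_state(); P=pts(d);z=P[...,2]
    m=(d["z_map"]>0)&(z>lo)&(z<hi)&(abs(P[...,0]-x)<rx)&(abs(P[...,1]-y)<ry)
    M=R.from_quat(s["ee_rot"]).as_matrix()
    print(rect(P,m),np.median(z[m]),"tool",s["position"].round(1),"y-angle",np.degrees(np.arctan2(M[1,1],M[0,1])).round(2))
E
python3 - <<'E'
from h import *
obj("w11",497,-69,23,32)
E
```

```text
(array([496.8, -69.6]), array([ 60.3, 115.5]), 89.01, 9180) 26.525718307240794 tool [496.9 -69.2  84.7] y-angle 89.16
```

Emit:
{"fn": "servo_tool", "kwargs": {
  "plan": [
    [0,-0.001,-0.1,0,0,0,1],
    [0,0,-0.1,0,0,0,1],
    [0,0,-0.1,0,0,0,1],
    [0,0,-0.05,0,0,0,1],
    [0,0,-0.025,0,0,0,1],
    [0,0,0,0,0,0,1],
    [0,0,0,0,0,0,0.8],
    [0,0,0,0,0,0,0.72],
    [0,0,0,0,0,0,0.65],
    [0,0,0,0,0,0,0.5],
    [0,0,0,0,0,0,0.4]
  ]
}}

```text
clock: 16.62
position: [497.4, -70.5, -26.8]
ee_rot: [0.008, 1.0, 0.0, 0.001]
contact_force: [-1.4, 0.9, 5.7]
gripper_width: 58.2
grasp_force: 65.2
```

Emit:
{"fn": "servo_tool", "kwargs": {
  "plan": [
    [0,0,0.03,0,0,0,0.3],
    [0,0,0.1,0,0,0,0.3],
    [0,0,0.12,0,0,0,0.3],
    [0,0,0.12,0,0,0,0.3],
    [-0.0225,0.12,0,0,0,-0.0075,0.3],
    [-0.0225,0.166,0,0,0,-0.0075,0.3],
    [-0.0225,0.166,0,0,0,-0.0075,0.3],
    [-0.0225,0.166,0,0,0,-0.0075,0.3],
    [-0.0225,0.166,0,0,0,-0.0075,0.3],
    [-0.0225,0.166,0,0,0,-0.0075,0.3],
    [-0.0225,0.166,0,0,0,-0.0075,0.3],
    [-0.0225,0.166,0,0,0,-0.0075,0.3],
    [0,0,0,0,0,0,0.3],
    [0,0,0,0,0,0,0.3],
    [0,0,0,0,0,0,0.3]
  ]
}}

```text
clock: 18.5
position: [442.6, 312.8, 83.1]
ee_rot: [0.069, 0.998, -0.0, -0.0]
contact_force: [-0.2, -0.3, -0.6]
gripper_width: 58.2
grasp_force: 64.5
```

Run:
```python
from h import *
d=snap("wrist","w12"); s=arm.read_state();print(s["position"],s["contact_force"],tob(s["position"][None])); box(d,110,150)
```

```text
[442.69581592 312.76924291  83.1727357 ] [0.56601016 0.13108791 0.16226702] [[ 62.87708087 -36.83819089]]
base-frame rect ((57.36896896362305, -36.59203338623047), (105.8443603515625, 85.90843963623047), 0.680554986000061) 26651 x,y 1/99% [[4.9, -71.7], [104.1, -1.5]] z [135.1 136.5 138. ]
```

Emit:
{"fn": "servo_tool", "kwargs": {
  "plan": [
    [0,0,-0.09,0,0,0,0.3],
    [0,0,-0.09,0,0,0,0.3],
    [0,0,-0.05,0,0,0,0.3],
    [0,0,-0.024,0,0,0,0.3],
    [-0.006,0.01,0,0,0,0,0.3],
    [-0.006,0.01,0,0,0,0,0.3],
    [0,0,0,0,0,0,0.3],
    [0,0,0,0,0,0,0.3]
  ]
}}

```text
clock: 19.55
position: [439.3, 320.5, 7.4]
ee_rot: [0.068, 0.998, 0.001, 0.0]
contact_force: [1.2, -0.3, 0.3]
gripper_width: 58.2
grasp_force: 64.7
```

Run:
```python
from h import *
d=snap("wrist","w13"); s=arm.read_state();print(s["position"],s["contact_force"],tob(s["position"][None])); box(d,45,75)
```

```text
[439.33551454 320.44837337   7.32353283] [-0.71358413 -0.97872955  0.10187403] [[ 58.50569194 -29.68615419]]
base-frame rect ((45.57715606689453, -32.6542854309082), (120.96611785888672, 105.31864929199219), 0.0769183412194252) 38284 x,y 1/99% [[-14.5, -80.8], [99.1, 17.7]] z [59.9 61.2 67.6]
```

Emit:
{"fn": "servo_tool", "kwargs": {
  "plan": [
    [0,0,-0.01,0,0,0,0.3],
    [-0.004,0.0005,0,0,0,0,0.3],
    [0,0,0,0,0,0,0.3]
  ]
}}

```text
clock: 19.98
position: [439.3, 320.5, 4.0]
ee_rot: [0.068, 0.998, 0.001, 0.001]
contact_force: [4.6, -1.4, -1.3]
gripper_width: 58.7
grasp_force: 64.5
```

Emit:
{"fn": "servo_tool", "kwargs": {
  "plan": [
    [0.0004,0.003,0,0,0,0,0.3],
    [0,0,0,0,0,0,0.3]
  ]
}}

```text
clock: 20.23
position: [439.3, 320.6, 3.9]
ee_rot: [0.068, 0.998, -0.0, 0.001]
contact_force: [5.6, -3.5, -1.7]
gripper_width: 58.8
grasp_force: 64.6
```

Emit:
{"fn": "servo_tool", "kwargs": {
  "plan": [
    [0,0,-0.005,0,0,0,0.3],
    [0,0,0,0,0,0,0.3]
  ]
}}

```text
clock: 20.48
position: [439.3, 320.6, 3.2]
ee_rot: [0.068, 0.998, -0.0, 0.001]
contact_force: [5.4, -4.8, 3.8]
gripper_width: 58.8
grasp_force: 65.2
```

Emit:
{"fn": "servo_tool", "kwargs": {
  "plan": [
    [0,0,0,0,0,0,0.8],
    [0,0,0,0,0,0,0.9],
    [0,0,0,0,0,0,1],
    [0,0,0,0,0,0,1],
    [0,0,0.05,0,0,0,1],
    [0,0,0.15,0,0,0,1],
    [0,0,0.2,0,0,0,1],
    [-0.02,-0.1,0.15,0,0,0,1],
    [0,-0.1,0,0,0,0,1],
    [0,0,0,0,0,0,1],
    [0,0,0,0,0,0,1]
  ]
}}

```text
clock: 21.85
position: [432.1, 261.2, 167.9]
ee_rot: [0.068, 0.998, 0.0, 0.0]
contact_force: [-0.2, 0.4, -0.6]
gripper_width: 85.6
grasp_force: 0.0
```

Run:
```python
from h import *
d=snap("wrist","w14"); s=arm.read_state();print(s["position"]); box(d,53,60);box(d,26,40)
P=pts(d);z=P[...,2]
m=(d["z_map"]>0)&(z>62)&(z<75);q=tob(P);m&=(q[...,0]>-30)&(q[...,0]<30)&(q[...,1]>-90)&(q[...,1]<30);e=q[m];print("stop faces", np.percentile(e[e[:,1]<-3][:,0],98), np.percentile(e[e[:,0]>4],[2,98],axis=0))
cv2.imwrite("pics/c4.png",cv2.resize(d["image"][60:300,190:440,::-1],None,fx=2.4,fy=2.4,interpolation=cv2.INTER_CUBIC))
```

```text
[432.03567667 261.43823303 167.48789592]
base-frame rect ((58.205291748046875, -29.194791793823242), (114.54173278808594, 60.775787353515625), 0.21013610064983368) 6445 x,y 1/99% [[1.9, -59.1], [113.9, 0.2]] z [55.4 56.5 57.7]
base-frame rect ((71.00304412841797, -29.64285659790039), (137.6891632080078, 59.67796325683594), 0.4760020673274994) 641 x,y 1/99% [[6.6, -59.6], [139.6, 0.2]] z [29.1 31.6 36.6]
stop faces -0.4587956119125848 [[ 4.09441297  0.31489045]
 [21.77613232 19.19892618]]
```

View pics/c4.png

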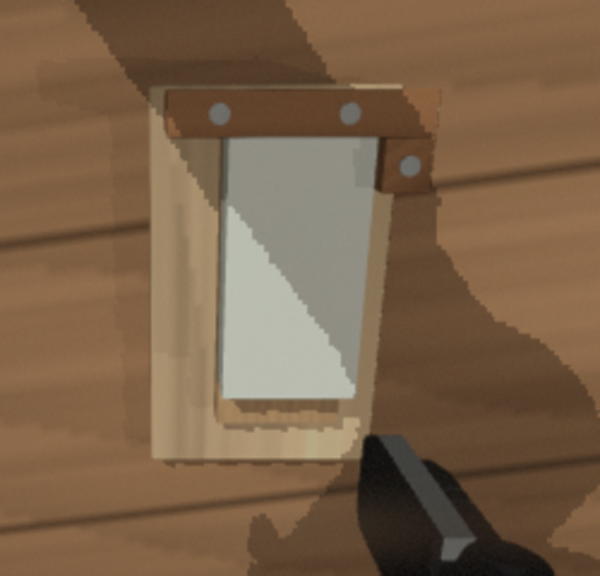

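Foam is home on the long board, touching both stops, with the step visible at the far end ((285,410)). Now the short board.

Emit:
{"fn": "servo_tool", "kwargs": {
  "plan": [
    [0.0106,-0.176,-0.023,0,0,0.0121,1],
    [0.0106,-0.176,-0.023,0,0,0.0121,1],
    [0.0106,-0.176,-0.023,0,0,0.0121,1],
    [0.0106,-0.176,-0.023,0,0,0.0121,1],
    [0.0106,-0.176,-0.023,0,0,0.0121,1],
    [0.0106,-0.176,-0.023,0,0,0.0121,1],
    [0.0106,-0.176,-0.023,0,0,0.0121,1],
    [0.0106,-0.176,-0.023,0,0,0.0121,1],
    [0.0106,-0.176,-0.023,0,0,0.0121,1],
    [0.0106,-0.176,-0.023,0,0,0.0121,1],
    [0.0106,-0.176,-0.023,0,0,0.0121,1],
    [0.0106,-0.176,-0.023,0,0,0.0121,1],
    [0,0,0,0,0,0,1],
    [0,0,0,0,0,0,1],
    [0,0,0,0,0,0,1]
  ]
}}

```text
clock: 23.78
position: [470.5, -371.4, 84.6]
ee_rot: [-0.078, 0.997, 0.0, -0.0]
contact_force: [0.6, 0.4, 0.3]
gripper_width: 85.5
grasp_force: 0.0
```

Run:
```python
from h import *
obj("w15",470.3,-371.6,12,22,60,45)
```

```text
(array([ 470.5, -371.7]), array([90.9, 60.2]), 8.74, 6668) 16.541107187054152 tool [ 470.5 -371.4   84.8] y-angle 98.91
```

Emit:
{"fn": "servo_tool", "kwargs": {
  "plan": [
    [0,-0.001,-0.1,0,0,0,1],
    [0,0,-0.1,0,0,0,1],
    [0,0,-0.1,0,0,0,1],
    [0,0,-0.06,0,0,0,1],
    [0,0,-0.034,0,0,0,1],
    [0,0,0,0,0,0,1],
    [0,0,0,0,0,0,0.8],
    [0,0,0,0,0,0,0.72],
    [0,0,0,0,0,0,0.65],
    [0,0,0,0,0,0,0.5],
    [0,0,0,0,0,0,0.4]
  ]
}}

```text
clock: 25.2
position: [471.0, -373.3, -32.2]
ee_rot: [-0.077, 0.997, -0.001, 0.001]
contact_force: [-1.0, 1.3, 5.9]
gripper_width: 58.2
grasp_force: 64.8
```

Emit:
{"fn": "servo_tool", "kwargs": {
  "plan": [
    [0,0,0.03,0,0,0,0.3],
    [0,0,0.12,0,0,0,0.3],
    [0,0,0.13,0,0,0,0.3],
    [0,0,0.12,0,0,0,0.3],
    [-0.0103,0.12,0,0,0,-0.0112,0.3],
    [-0.0103,0.181,0,0,0,-0.0112,0.3],
    [-0.0103,0.181,0,0,0,-0.0112,0.3],
    [-0.0103,0.181,0,0,0,-0.0112,0.3],
    [-0.0103,0.181,0,0,0,-0.0112,0.3],
    [-0.0103,0.181,0,0,0,-0.0112,0.3],
    [-0.0103,0.181,0,0,0,-0.0112,0.3],
    [-0.0103,0.181,0,0,0,-0.0112,0.3],
    [-0.0103,0.181,0,0,0,-0.0112,0.3],
    [-0.0103,0.181,0,0,0,-0.0112,0.3],
    [-0.0103,0.181,0,0,0,-0.0112,0.3],
    [-0.0103,0.181,0,0,0,-0.0112,0.3],
    [-0.0103,0.181,0,0,0,-0.0112,0.3],
    [0,0,0,0,0,0,0.3],
    [0,0,0,0,0,0,0.3],
    [0,0,0,0,0,0,0.3]
  ]
}}

```text
clock: 27.7
position: [429.8, 313.5, 86.3]
ee_rot: [0.069, 0.998, -0.0, -0.0]
contact_force: [-0.1, 1.2, -0.6]
gripper_width: 58.2
grasp_force: 64.5
```

Run:
```python
from h import *
d=snap("wrist","w16"); s=arm.read_state();print(s["position"],s["contact_force"],tob(s["position"][None])); box(d,125,155)
```

```text
[429.93670943 313.52326009  86.43225174] [-0.45705771  0.59539522 -0.93313105] [[ 50.13369179 -37.82275944]]
base-frame rect ((50.16935729980469, -37.58522415161133), (91.6711654663086, 85.99768829345703), 0.5830824971199036) 21969 x,y 1/99% [[4.8, -76.1], [93.8, 0.8]] z [134.  135.2 145. ]
```

Emit:
{"fn": "servo_tool", "kwargs": {
  "plan": [
    [0,0,-0.09,0,0,0,0.3],
    [0,0,-0.06,0,0,0,0.3],
    [0,0,-0.048,0,0,0,0.3],
    [-0.004,0.011,0,0,0,0,0.3],
    [-0.005,0.011,0,0,0,0,0.3],
    [0,0,0,0,0,0,0.3],
    [0,0,0,0,0,0,0.3]
  ]
}}

```text
clock: 28.62
position: [427.4, 321.8, 27.5]
ee_rot: [0.069, 0.998, 0.001, 0.0]
contact_force: [0.3, 0.1, -0.8]
gripper_width: 58.4
grasp_force: 64.6
```

Run:
```python
from h import *
d=snap("wrist","w17"); s=arm.read_state();print(s["position"],s["contact_force"],tob(s["position"][None])); box(d,70,95)
```

```text
[427.346586   321.65947837  27.34673426] [ 0.25164372 -1.09877018 -1.61438602] [[ 46.46332108 -30.11333882]]
base-frame rect ((46.72169876098633, -29.729949951171875), (91.64781951904297, 85.73338317871094), 0.1415737420320511) 21597 x,y 1/99% [[1.3, -68.1], [90.4, 8.4]] z [75.2 76.3 84.7]
```

Gap is about 4.8 mm. Lower 3 mm and nudge to the stops.

Emit:
{"fn": "servo_tool", "kwargs": {
  "plan": [
    [0,0,-0.01,0,0,0,0.3],
    [-0.004,0.0005,0,0,0,0,0.3],
    [0,0,0,0,0,0,0.3]
  ]
}}

```text
clock: 29.05
position: [426.6, 321.5, 24.0]
ee_rot: [0.068, 0.998, 0.0, 0.0]
contact_force: [4.9, -0.8, -1.4]
gripper_width: 57.8
grasp_force: 64.5
```

Emit:
{"fn": "servo_tool", "kwargs": {
  "plan": [
    [-0.0016,0.002,0,0,0,0,0.3],
    [0,0,0,0,0,0,0.3]
  ]
}}

```text
clock: 29.3
position: [426.5, 321.5, 24.0]
ee_rot: [0.068, 0.998, -0.0, 0.001]
contact_force: [6.4, -3.2, -2.1]
gripper_width: 58.1
grasp_force: 64.5
```

Emit:
{"fn": "servo_tool", "kwargs": {
  "plan": [
    [0,0.001,-0.005,0,0,0,0.3],
    [0,0,0,0,0,0,0.3]
  ]
}}

```text
clock: 29.55
position: [426.7, 322.2, 22.9]
ee_rot: [0.068, 0.998, -0.0, 0.001]
contact_force: [5.9, -2.3, 1.1]
gripper_width: 58.3
grasp_force: 64.7
```

Emit:
{"fn": "servo_tool", "kwargs": {
  "plan": [
    [0,0,-0.002,0,0,0,0.3],
    [0,0,0,0,0,0,0.8],
    [0,0,0,0,0,0,0.9],
    [0,0,0,0,0,0,1],
    [0,0,0,0,0,0,1],
    [0,0,0.05,0,0,0,1],
    [0,0,0.15,0,0,0,1],
    [0,0,0.2,0,0,0,1],
    [-0.01,-0.1,0.1,0,0,0,1],
    [0,-0.1,0,0,0,0,1],
    [0,0,0,0,0,0,1],
    [0,0,0,0,0,0,1]
  ]
}}

```text
clock: 31.05
position: [422.8, 262.7, 172.5]
ee_rot: [0.069, 0.998, 0.0, 0.0]
contact_force: [0.2, -0.3, 0.6]
gripper_width: 85.4
grasp_force: 0.0
```

Run:
```python
from h import *
d=snap("wrist","w18"); s=arm.read_state();print(s["position"]); box(d,69,75);box(d,53,60)
P=pts(d);z=P[...,2];m=(d["z_map"]>0)&(z>35)&(z<60)&(abs(P[...,0]-506)<40)&(abs(P[...,1]-60)<40)
print("grip bar",rect(P,m),np.percentile(z[m],90))
m=(d["z_map"]>0)&(z>10)&(z<23)&(abs(P[...,0]-506)<45)&(abs(P[...,1]-60)<45);print("block",rect(P,m))
cv2.imwrite("pics/c5.png",cv2.resize(d["image"][50:290,60:440,::-1],None,fx=2.1,fy=2.1,interpolation=cv2.INTER_CUBIC))
```

```text
[422.70843988 262.8602584  172.1134765 ]
base-frame rect ((40.046730041503906, -26.00338363647461), (100.44355773925781, 78.69511413574219), 0.6496044397354126) 5413 x,y 1/99% [[1.0, -59.1], [89.1, -0.0]] z [70.4 71.5 72.7]
base-frame rect ((58.478816986083984, -29.443586349487305), (113.87235260009766, 60.151973724365234), 0.23377332091331482) 935 x,y 1/99% [[10.6, -59.6], [115.1, 0.2]] z [55.3 56.4 57.6]
grip bar (array([506.9,  60.6]), array([16.1, 44.6]), 74.15, 698) 51.80947323873133
block (array([506.7,  60.4]), array([45.7, 57.3]), 74.02, 931)
```

View pics/c5.png

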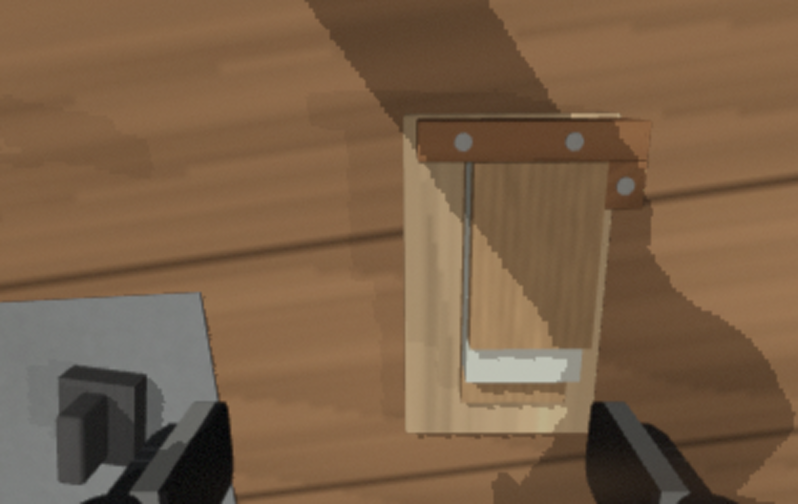

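Staircase is clean: short board ends at row 348, foam at 380, long board at 403, all tight to the stops. Next, the weight, with its bar at (506.8, 60.5), yaw -15.9°.

Emit:
{"fn": "servo_tool", "kwargs": {
  "plan": [
    [0.056,-0.1347,-0.068,0,0,-0.014,1],
    [0.056,-0.1347,-0.068,0,0,-0.014,0.8],
    [0.056,-0.1347,-0.068,0,0,-0.014,0.6],
    [0.056,-0.1347,-0.068,0,0,-0.014,0.6],
    [0.056,-0.1347,-0.068,0,0,-0.014,0.6],
    [0,0,0,0,0,0,0.6],
    [0,0,0,0,0,0,0.6],
    [0,0,0,0,0,0,0.6]
  ]
}}

```text
clock: 32.1
position: [506.9, 61.6, 70.3]
ee_rot: [0.137, 0.991, 0.0, 0.001]
contact_force: [-0.3, 0.5, 0.2]
gripper_width: 51.5
grasp_force: 0.0
```

Run:
```python
from h import *
obj("w19",506.8,60.5,35,57,40,40)
obj("w19",506.8,60.5,10,23,45,45)
tips("w20")
```

```text
(array([506.7,  59.5]), array([15.8, 44.3]), 74.2, 1317) 51.16636205098786 tool [506.9  61.6  70.4] y-angle 74.21
(array([507. ,  59.6]), array([45.2, 56.7]), 73.91, 2397) 19.532314191698845 tool [506.8  61.5  70.4] y-angle 74.2
pos [506.8  61.5  70.4] F [ 0.8  0.1 -0.4] w 51.3
finger -1 tip world z 109.5 tool z max -39.1 inner y [25.3 26.4] 1556
finger 1 tip world z 109.8 tool z max -39.3 inner y [25.6 26.8] 1562
```

Emit:
{"fn": "servo_tool", "kwargs": {
  "plan": [
    [0,-0.0065,-0.08,0,0,0,0.6],
    [0,0,-0.08,0,0,0,0.6],
    [0,0,-0.06,0,0,0,0.6],
    [0,0,-0.035,0,0,0,0.6],
    [0,0,0,0,0,0,0.6],
    [0,0,0,0,0,0,0.4],
    [0,0,0,0,0,0,0.3],
    [0,0,0,0,0,0,0.2],
    [0,0,0,0,0,0,0.1],
    [0,0,0,0,0,0,0],
    [0,0,0,0,0,0,0]
  ]
}}

```text
clock: 33.62
position: [507.3, 58.8, -6.0]
ee_rot: [0.138, 0.99, 0.0, 0.001]
contact_force: [-1.2, 1.6, 5.4]
gripper_width: 14.9
grasp_force: 59.9
```

Emit:
{"fn": "servo_tool", "kwargs": {
  "plan": [
    [0,0,0.02,0,0,0,0],
    [0,0,0.08,0,0,0,0],
    [0,0,0.12,0,0,0,0],
    [0,0,0.12,0,0,0,0],
    [0,0,0,0,0,0,0],
    [-0.027,0.088,0,0,0,0.007,0],
    [-0.045,0.1464,0,0,0,0.0118,0],
    [-0.045,0.1464,0,0,0,0.0118,0],
    [-0.045,0.1464,0,0,0,0.0118,0],
    [-0.045,0.1464,0,0,0,0.0118,0],
    [-0.045,0.1464,0,0,0,0.0118,0],
    [-0.018,0.0584,0,0,0,0.0048,0],
    [0,0,0,0,0,0,0],
    [0,0,0,0,0,0,0],
    [0,0,0,0,0,0,0]
  ]
}}

```text
clock: 35.5
position: [425.6, 320.5, 94.9]
ee_rot: [0.069, 0.998, -0.001, -0.0]
contact_force: [0.3, 0.9, -3.7]
gripper_width: 15.4
grasp_force: 59.3
```

Run:
```python
from h import *
d=snap("wrist","w21"); s=arm.read_state();print(s["position"],s["contact_force"],s["gripper_width"],tob(s["position"][None])); box(d,100,126);box(d,69,75)
cv2.imwrite("pics/c6.png",cv2.resize(d["image"],None,fx=1.3,fy=1.3)[:,:,::-1])
```

```text
[425.69730456 320.73339403  95.09292534] [ 0.0185439   0.28498909 -3.61753246] 14.621287568683865 [[ 44.95498312 -31.25468806]]
base-frame rect ((31.276914596557617, -31.356918334960938), (45.20075607299805, 30.618915557861328), 89.75035858154297) 3273 x,y 1/99% [[16.3, -53.5], [44.8, -9.1]] z [106.7 120.2 121.4]
base-frame rect ((20.089351654052734, -21.291465759277344), (101.07506561279297, 57.442081451416016), 51.51576614379883) 3190 x,y 1/99% [[0.5, -59.1], [64.9, 0.2]] z [70.5 71.5 72.6]
```

View pics/c6.png

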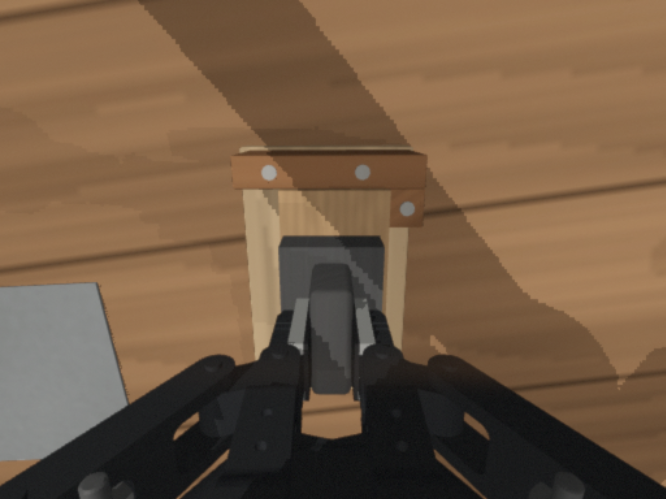

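Weight hangs upright and aligned over the short board, with its block at (332,265). Lower gently.

Emit:
{"fn": "servo_tool", "kwargs": {
  "plan": [
    [0.0024,0.005,-0.03,0,0,0,0],
    [0,0,-0.035,0,0,0,0],
    [0,0,-0.02,0,0,0,0],
    [0,0,-0.007,0,0,0,0],
    [0,0,0,0,0,0,0]
  ]
}}

```text
clock: 36.17
position: [426.3, 323.4, 67.6]
ee_rot: [0.068, 0.998, -0.0, -0.0]
contact_force: [-0.3, -0.0, -3.8]
gripper_width: 15.1
grasp_force: 59.3
```

Emit:
{"fn": "servo_tool", "kwargs": {
  "plan": [
    [0,0,-0.004,0,0,0,0],
    [0,0,0,0,0,0,0]
  ]
}}

```text
clock: 36.42
position: [426.3, 323.5, 66.7]
ee_rot: [0.068, 0.998, 0.0, 0.0]
contact_force: [-0.3, 0.7, -3.6]
gripper_width: 15.0
grasp_force: 59.3
```

Emit:
{"fn": "servo_tool", "kwargs": {
  "plan": [
    [0,0,-0.004,0,0,0,0],
    [0,0,0,0,0,0,0]
  ]
}}

```text
clock: 36.67
position: [426.2, 323.3, 65.3]
ee_rot: [0.068, 0.998, -0.0, -0.0]
contact_force: [0.7, 0.3, -4.7]
gripper_width: 14.8
grasp_force: 59.3
```

Emit:
{"fn": "servo_tool", "kwargs": {
  "plan": [
    [0,0,-0.003,0,0,0,0],
    [0,0,0,0,0,0,0]
  ]
}}

```text
clock: 36.92
position: [426.2, 323.4, 64.3]
ee_rot: [0.068, 0.998, -0.0, -0.0]
contact_force: [0.7, 0.2, -5.4]
gripper_width: 14.9
grasp_force: 59.3
```

Emit:
{"fn": "servo_tool", "kwargs": {
  "plan": [
    [0,0,-0.003,0,0,0,0],
    [0,0,0,0,0,0,0]
  ]
}}

```text
clock: 37.17
position: [426.3, 323.5, 64.1]
ee_rot: [0.068, 0.998, 0.0, 0.0]
contact_force: [-2.3, -0.8, 1.2]
gripper_width: 14.8
grasp_force: 60.1
```

Emit:
{"fn": "servo_tool", "kwargs": {
  "plan": [
    [0,0,-0.002,0,0,0,0],
    [0,0,0,0,0,0,0]
  ]
}}

```text
clock: 37.42
position: [426.3, 323.5, 64.0]
ee_rot: [0.068, 0.998, 0.0, 0.0]
contact_force: [-3.7, -1.3, 6.3]
gripper_width: 14.8
grasp_force: 60.7
```

Seated. Release slightly (bar clear by about 20 mm), rise, back off.

Emit:
{"fn": "servo_tool", "kwargs": {
  "plan": [
    [0,0,0.001,0,0,0,0.25],
    [0,0,0,0,0,0,0.4],
    [0,0,0,0,0,0,0.5],
    [0,0,0,0,0,0,0.6],
    [0,0,0,0,0,0,0.6],
    [0,0,0.05,0,0,0,0.6],
    [0,0,0.12,0,0,0,0.6],
    [0,0,0.15,0,0,0,0.6],
    [0,-0.12,0.1,0,0,0,0.6],
    [0,-0.12,0,0,0,0,0.6],
    [0,0,0,0,0,0,0.6],
    [0,0,0,0,0,0,0.6],
    [0,0,0,0,0,0,0.6]
  ]
}}

```text
clock: 39.05
position: [426.4, 252.1, 189.2]
ee_rot: [0.068, 0.998, -0.0, 0.0]
contact_force: [-0.5, -0.1, 0.5]
gripper_width: 51.1
grasp_force: 0.0
```

Run:
```python
from h import *
d=snap("wrist","w22"); s=arm.read_state();print(s["position"]); box(d,85,95);box(d,53,60);box(d,69,75);box(d,29,34)
e=snap("side","s2")
a=cv2.resize(d["image"][60:300,170:490,::-1],(480,360),interpolation=cv2.INTER_CUBIC);b=cv2.resize(e["image"][240:380,150:310,::-1],(320,280),interpolation=cv2.INTER_CUBIC)
b=cv2.copyMakeBorder(b,0,80,0,0,cv2.BORDER_CONSTANT);cv2.imwrite("pics/c7.png",np.hstack([a,b]))
```

```text
[426.30090422 252.05767577 189.05625147]
base-frame rect ((44.369178771972656, -28.140485763549805), (55.920249938964844, 45.71007537841797), 0.2673811614513397) 1505 x,y 1/99% [[16.8, -50.8], [71.9, -5.9]] z [88.2 89.6 90.9]
base-frame rect ((50.22922897338867, -41.687744140625), (144.30538940429688, 62.06509780883789), 12.733208656311035) 925 x,y 1/99% [[-4.8, -85.1], [115.2, 0.1]] z [55.2 56.5 57.7]
base-frame rect ((38.763580322265625, -27.207759857177734), (75.63375854492188, 102.71290588378906), 89.91496276855469) 2082 x,y 1/99% [[0.7, -59.5], [89.7, 0.2]] z [70.4 71.6 72.8]
base-frame rect ((64.26746368408203, -41.89839553833008), (164.04110717773438, 60.94718933105469), 10.501605033874512) 546 x,y 1/99% [[-3.2, -85.1], [140.2, 0.2]] z [30.  31.5 32.7]
```

View pics/c7.png

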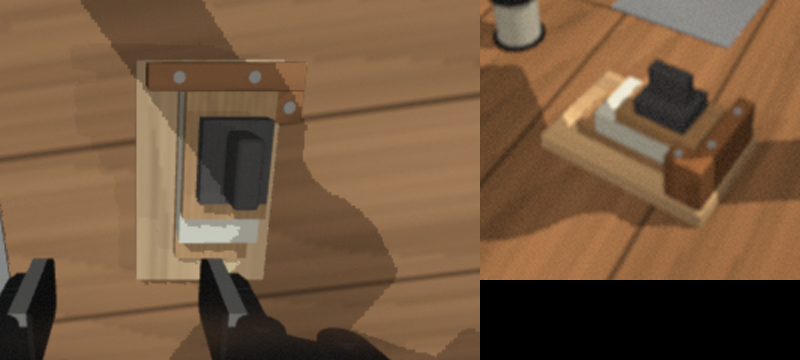

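The stack is home with its far ends stepped at 90, 115 and 140 mm. The weight stands upright within 2 mm of the short board's middle, and the gripper is clear.

```bash
python3 -c "
from bench import arm; print(arm.job_done())"
```

```text
the job is handed in; nothing more can be done
None
```

The job is handed in: the three layers lie flat in order, close up to both stops with the far ends stepped, the weight stands upright within 2 mm of the short board's middle, and the spool, flask and tape measure were not touched.

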